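Open the label printer for a new roll

TASK

The label printer has run out of labels: open it for a new roll. Press its two release levers down together, one under each fingertip, and keep them down until the lid has sprung half open; then let go and, with a fingertip, push the lid's front edge gently backward until the lid tips over and rests fully open. Only press and push: do not grip the lid, do not lift, tip or drag the printer, and leave the things around it where they are.

Things in the scene. Friction and masses are not known exactly. Their poses are not given: they have to be found in the camera images.
- printer: desktop label printer, dark grey with a light grey lid, loose on rubber feet (about 2 kg): 220 mm deep (x), 140 mm wide (y), 119 mm high with the lid shut. Origin: middle of its underside. Its x axis points from its front (low deck, 44 mm high, with the two levers) to its back; z up. The front deck reaches from x = -125 to -48 mm; behind it stands the domed lid, 136 mm wide, hinged along the back edge (hinge line parallel to y at x = 88, z = 72 mm)
- lever_left_pad (a point): middle of the top face of the left release lever's black ribbed pad, at printer (-105, 33, 66) mm when not pressed. The pad is 30 mm along x and 26 mm along y; the two pads' middles are 66 mm apart with a gap of 40 mm. 45 mm behind the pad's middle a hook stands up from the lever (to 88 mm above the table) and holds the lid's lip. Axes as the printer's when not pressed
- lever_right_pad (a point): the same for the right lever, at printer (-105, -33, 66) mm when not pressed
- lever_left (a joint): turn of the left lever about its pin (rad): 0 sprung up and hooked, 0.26 fully down, the pad then about 12 mm lower and tilted 15 degrees, front edge low; its hook is clear of the lid from about 0.17. It needs about 2 N to start and 4 N at the bottom, measured at the pad, and springs back when let go. Either hook alone keeps the lid shut
- lever_right (a joint): the same for the right lever
- lid (a joint): opening of the lid (rad): 0 shut, about 0.9 half open (where the damped spring plunger lifts it in some 1 to 2 s once both hooks are clear, and where it then rests), 1.85 fully open against its stop. It turns freely and weighs 60 g, so a newton or less moves it; pushed past about 1.35 it tips over and falls open by itself, from less it falls back to half open
- lid_lip (a point): middle of the front edge of the lid's lip, a ledge 6 mm thick and 130 mm long, 140 mm from the hinge line; at printer (-52, 0, 75) mm with the lid shut, about (3, 0, 184) mm when half open, (59, 0, 210) mm at 1.35 rad; it moves on an arc about the hinge line
- label_roll_1_mid (a point): middle (20 mm up) of a fresh roll of labels standing on end, 58 mm across and 40 mm high, to the left of the printer: leave alone
- label_roll_2_mid (a point): middle (20 mm up) of a second such roll: leave alone
- marker: black-capped white felt marker lying on the table, 19x132x20 mm, origin under its middle, to the right of the printer: leave alone
- mushroom_near: brown mushroom, 56x65x47 mm, origin at its underside, front right of the printer: leave alone
- mushroom_far: brown mushroom, 65x60x44 mm, origin at its underside, to the right of the printer: leave alone
- mug: orange mug, 81x113x101 mm, origin at its underside, on the left of the table: leave alone

How it is judged (in metres and radians):
On the way, in this order (a step that is already met when the one before it is completed fails the run):
1. both levers are held down at once by the fingers while the lid springs up (value of joint each of lever_left, lever_right above 0.16 rad and contact force between the fingers and lever_left above 0.5 N and contact force between the fingers and lever_right above 0.5 N and value of joint lid above 0.5 rad), for 0.2 s.
2. the levers are let go with the lid resting half open (value of joint each of lever_left, lever_right below 0.06 rad and value of joint lid between 0.75 and 1.1 rad), for 0.1 s.
At the end, for the whole second after the job is handed in: The lid rests fully open (over 1.7 rad), both levers have sprung back up (under 0.06 rad), and the printer stands level, at rest, within 30 mm of where it stood (value of joint lid above 1.7 rad and value of joint each of lever_left, lever_right below 0.06 rad and linear speed of printer below 0.02 m/s and distance of printer from where it was at the start of the episode below 0.03 m and angle between printer's own z axis and vertical below 0.05 rad); the robot touches nothing.
It fails at once if the printer is lifted, tipped (over 0.12 rad) or dragged (over 30 mm) (distance of printer from where it was at the start of the episode above 0.03 m or height (world z) of printer above 0.012 m or angle between printer's own z axis and vertical above 0.12 rad).
It fails at once if the lid is gripped or struck hard (over 40 N) (contact force between the fingers and lid above 40 N).
It fails at once if a thing beside the printer is moved by more than 30 mm (distance of any of label_roll_1_mid, label_roll_2_mid, marker, mushroom_near, mushroom_far, mug from where it was at the start of the episode above 0.03 m).
It also fails if it takes over 54 s, if anything falls off the work surface, if the arm or the gripper's body presses on something with over 40 N, if the wrist force passes 120 N, or if a joint passes its speed limit or range.

ROBOT

A 6-joint arm with a two-finger parallel gripper is mounted at the origin on the work surface; the furniture and walls round the work are solid. World frame = base frame: x ahead of the robot, y to its left, z up, the work surface at z = 0. Lengths are in mm, angles in rad, forces in N, time in s.
With the tool pointing down it reaches from about 275 to 825 mm from the base axis. Payload 4.9 kg.
Tool frame: the origin (TCP) lies at the very end of the fingers, on their centre line; the grasp point (between the pads) lies 19 mm behind it; z points along the fingers, y is the direction in which the jaws open and shut (so a half turn about z gives the same grasp; the last joint's range is limited). The gripper opens to 85 mm and grips with 20 to 120 N. Pads are 22 mm wide; open, the fingers measure 114 mm over their backs; the gripper's body (76 mm by 85 mm) begins 54 mm behind the grasp point. The pads swing forward as they close: fully open they stand 13 mm farther back than shut.
Start: joints at [-1.245, 0.326, -0.193, 1.052, 0, 1.437], TCP at [244.087, -492.89, 231.281] pointing down, gripper open.
Joint ranges: [-2.65, 2.65], [-0.97, 1.79], [-1.3, 1.35], [-1.93, 2.1], [-1.47, 1.37], [-3.14, 3.14]. Speed limits (rad/s): [2.57, 2.57, 3.14, 3.14, 3.14, 3.14].

INTERFACE

Orientations are given as [roll, pitch, yaw] about the fixed x, y, z axes, in that order (R = Rz(yaw) Ry(pitch) Rx(roll)).
In Python, from bench import bot, solve_ik, imaging gives the robot as it stands. Calls block until the motion is done:
- bot.move_ptp(position, orientation): joint-space move of the TCP to a pose.
- bot.movel(position, rot=None, max_speed=150, threshold=None): straight line of the TCP; rot=None keeps the orientation; max_speed is the mean speed in mm/s. With threshold (N) it stops when the force on the tool has changed by that much, and returns True; else False.
- bot.move_j(angles): joint-space move.
- bot.grip(opening, effort=None): opening from 0.0 (shut) to 1.0 (fully open); effort is the grip in N (None keeps the last); returns when the fingers have stopped.
- bot.dwell(seconds).
- solve_ik(position, orientation): joint angles nearest the present ones, or None.
- bot.get_state(): the state.
- imaging.capture(name): name is "scene" or "top"; returns the picture (384x512x3 uint8, blue, green, red); there is no depth.
- imaging.camera_model(name): a dict with "K" (3x3 intrinsics, pixels), "position" and "rotation" of the camera in the world. Camera axes: x right, y up, looking along -z (the intrinsics and any distortion apply to the point x, -y, -z); pixel columns grow to the right and rows downward; lengths in mm; the calibration is good to about 2 mm. A picture is of the moment at which its call begins. camera_model takes no time and is no camera call.
A pose or a line that the arm cannot do raises bot.IKError and nothing moves.
- bot.sign_off(): hands the job in, once; it reports no verdict.
The state is a dict: "t": time; "qpos": joint angles; "joint_velocities": joint speeds; "effort": joint torques, N m; "tcp_pos": TCP position; "orientation": TCP orientation; "contact_force": force on the tool from outside, world axes, zero at the start; "wrist_torque": the same for the moment, N m; "opening": opening from 0.0 (shut) to 1.0 (fully open).
Only numpy, scipy, OpenCV 4.12 (cv2) and the standard library are available. Lean on these libraries where they do the work, as an engineer would, in place of code of your own. Each camera call takes 0.05 s, during which the arm holds its last target.

## Working session

There is one attempt and no reset: what is moved stays moved. The work goes in short steps, each a Python script; the robot and the scene stay as the last script left them, time stands still between calls to the robot, and variables do not carry over. Pictures are saved under pics/ and viewed, and the job is handed in when it is done.

```bash
mkdir -p pics; ls
python3 - <<'E'
from bench import bot, imaging
import cv2
for n in ("scene","top"):
    im=imaging.capture(n); cv2.imwrite(f"pics/{n}0.png",im)
    m=imaging.camera_model(n); print(n,m)
print(bot.get_state())
E
```

```text
pics
scene {'K': array([[383.97652038,   0.        , 256.22235744],
       [  0.        , 383.97652038, 188.13082489],
       [  0.        ,   0.        ,   1.        ]]), 'position': array([ 19.30895437, 562.71037766, 789.6405955 ]), 'rotation': array([ 0.77450799, -0.00981145, -2.29950975])}
top {'K': array([[347.14983395,   0.        , 261.15319292],
       [  0.        , 347.14983395, 184.35582999],
       [  0.        ,   0.        ,   1.        ]]), 'position': array([ 436.86265518,  135.35032139, 1020.13748675]), 'rotation': array([ 0.09880552, -0.03628881, -1.5899278 ])}
{'t': 0.1, 'qpos': array([-1.24518516e+00,  3.26888733e-01, -1.93479916e-01,  1.05199245e+00,
       -1.92781409e-07,  1.43661017e+00]), 'joint_velocities': array([ 0.00091741, -0.00414988,  0.00206916, -0.00085875,  0.00022791,
       -0.00172816]), 'effort': array([ 8.48469936e-04, -4.44239366e+01,  2.63038981e+01,  7.85344775e-03,
       -2.02059773e-04, -8.08366792e-06]), 'tcp_pos': array([ 243.92176742, -492.37577753,  230.57130915]), 'orientation': array([-3.14004193e+00, -2.09149632e-04,  4.59797167e-01]), 'contact_force': array([-0.13786099,  0.02599797, -1.40623346]), 'wrist_torque': array([ 0.06197256,  0.02275323, -0.01327744]), 'opening': 1.003702486567062}
```

View pics/scene0.png

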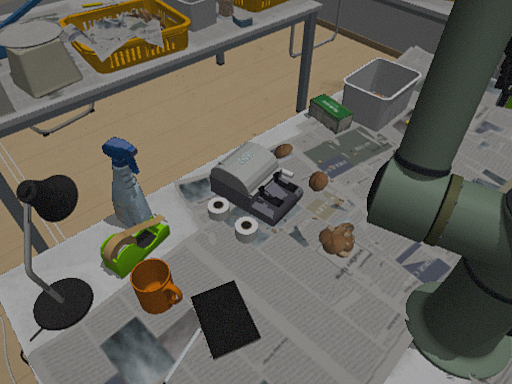

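View pics/top0.png

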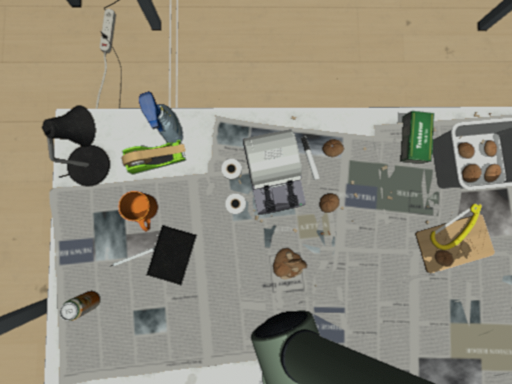

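The top view shows the printer at about (275,172), the rolls at (231,168) and (235,204), the marker at (311,158) and mushrooms at (333,147) and (329,202). Next I'll zoom in on the printer.

```bash
cat > h.py <<'E'
import numpy as np, cv2
from scipy.spatial.transform import Rotation as Ro
from bench import bot, solve_ik, imaging
def cam(n):
    m=imaging.camera_model(n); return m["K"],np.array(m["position"]),Ro.from_euler("xyz",m["rotation"]).as_matrix(),m
def ray(n,uv):
    K,p,R,m=cam(n); d=np.linalg.inv(K)@[uv[0],uv[1],1]; return p,R@[d[0],-d[1],-d[2]]
def onplane(n,uv,z):
    p,d=ray(n,uv); return p+d*(z-p[2])/d[2]
def proj(n,P):
    K,p,R,m=cam(n); c=(np.atleast_2d(P)-p)@R; c=c*[1,-1,-1]; q=c@K.T; return q[:,:2]/q[:,2:]
def tri(uvs):
    A=np.zeros((3,3));b=np.zeros(3)
    for n,uv in uvs:
        p,d=ray(n,uv); d=d/np.linalg.norm(d); M=np.eye(3)-np.outer(d,d);A+=M;b+=M@p
    return np.linalg.solve(A,b)
E
python3 - <<'E'
from h import *
t=cv2.imread("pics/top0.png");s=cv2.imread("pics/scene0.png")
cv2.imwrite("pics/topc.png",cv2.resize(t[115:225,215:345],None,fx=6,fy=5.4545*1.0,interpolation=cv2.INTER_CUBIC) if 0 else cv2.resize(t[120:220,215:345],None,fx=6,fy=6,interpolation=cv2.INTER_CUBIC))
cv2.imwrite("pics/scenec.png",cv2.resize(s[130:230,195:325],None,fx=6,fy=6,interpolation=cv2.INTER_CUBIC))
E
```

```text
(no output)
```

View pics/topc.png

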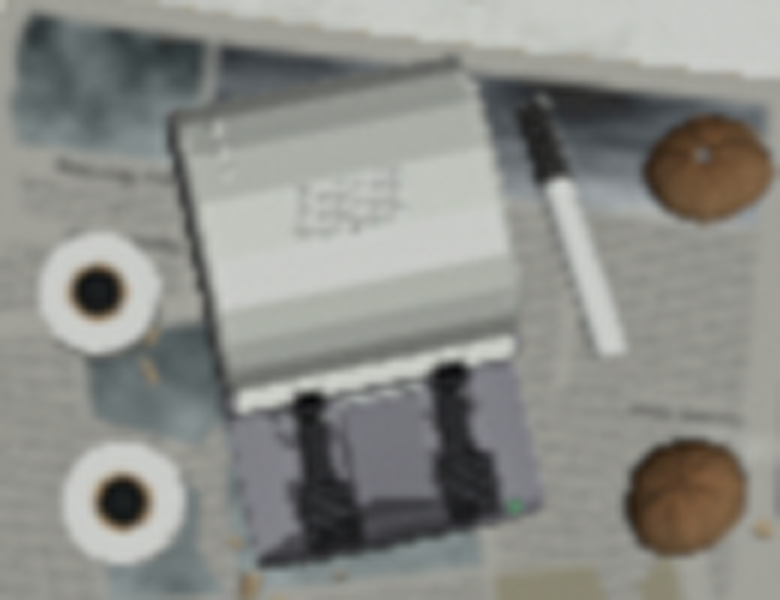

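View pics/scenec.png

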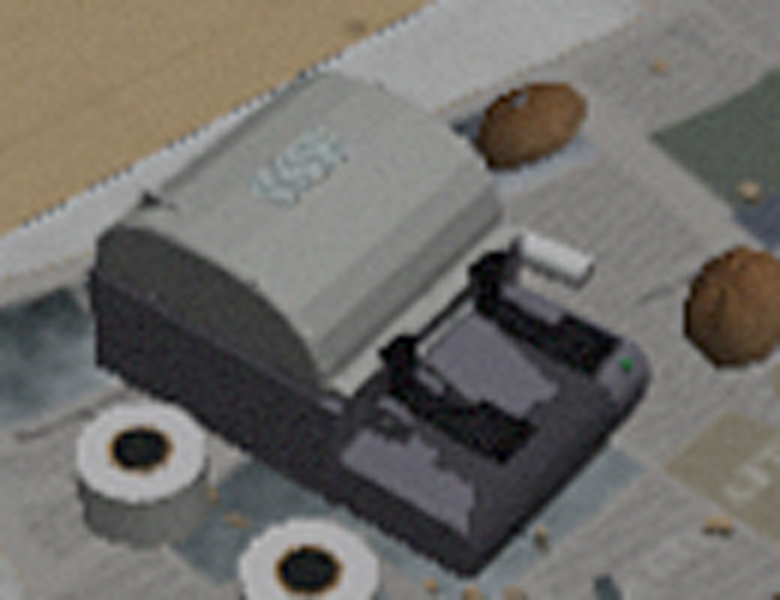

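In both crops the lever pads show as black blobs, in the top crop at about (330,515) and (468,483). The white lip runs from (238,410) to (515,352). I'll triangulate the pads, hooks and lip ends.

Run:
```python
from h import *
c=lambda o,u,v:((u+.5)/6-.5+o[0],(v+.5)/6-.5+o[1])
T=lambda u,v:c((215,120),u,v); S=lambda u,v:c((195,130),u,v)
np.set_printoptions(precision=1,suppress=True)
# black blobs in the top view
t=cv2.imread("pics/top0.png");g=t.max(2)
for th in (45,55,65):
    m=((g<th)*255).astype(np.uint8); m[:, :255]=0;m[:,305:]=0;m[:178]=0;m[220:]=0
    n,l,st,ce=cv2.connectedComponentsWithStats(m)
    print(th,[(st[i].tolist(),ce[i]) for i in range(1,n) if st[i,4]>8])
P={}
for k,uv,z in [("padL",T(330,515),66),("padR",T(468,483),66),("lipL",T(238,410),77),("lipR",T(515,352),77),("hookL",T(310,400),88),("hookR",T(449,373),88),("roll1",T(98,292),40),("roll2",T(123,502),40)]:
    P[k]=onplane("top",uv,z); print(k,P[k], "->scene", proj("scene",P[k])[0])
print(np.linalg.norm(P["padL"]-P["padR"]),np.linalg.norm(P["lipL"]-P["lipR"]),np.linalg.norm(P["hookL"]-P["hookR"]))
for a,b in (("padL","padR"),("lipL","lipR"),("hookL","hookR")):
    d=P[a]-P[b]; print("yaw",np.degrees(np.arctan2(-d[0],d[1])))
# scene triangulation
for nme,a,b in [("hookL",T(310,400),S(400,345)),("hookR",T(449,373),S(492,262)),("roll1",T(98,292),S(140,450)),("roll2",T(123,502),S(310,570)),("led",T(515,506),S(627,365)),("padL",T(330,515),S(490,430)),("padR",T(468,483),S(590,345))]:
    X=tri([("top",a),("scene",b)]); print(nme,X,np.linalg.norm(proj("top",X)[0]-a),np.linalg.norm(proj("scene",X)[0]-b))
```

```text
45 [([288, 181, 4, 12, 32], array([289.4, 185.8])), ([264, 186, 9, 18, 48], array([267.1, 194.7])), ([288, 194, 9, 13, 54], array([292. , 200.4])), ([267, 206, 8, 6, 37], array([270.8, 208.5]))]
55 [([287, 181, 11, 27, 152], array([291.2, 195.2])), ([264, 186, 12, 27, 160], array([268.6, 201.4]))]
65 [([259, 181, 39, 33, 377], array([279.4, 199.5]))]
padL [472.3  76.8  66. ] ->scene [277.3 201.3]
padR [485.9  12.9  66. ] ->scene [291.1 186.7]
lipL [520.3 118.3  77. ] ->scene [252.7 195.9]
lipR [544.9  -9.   77. ] ->scene [281.6 168.6]
hookL [523.3  86.1  88. ] ->scene [261.3 186.3]
hookR [534.6  23.   88. ] ->scene [276.  172.9]
roll1 [580.7 183.   40. ] ->scene [218.8 204.8]
roll2 [481.1 172.4  40. ] ->scene [246.7 225. ]
65.32207020364146 129.66592603477528 64.1003351476764
yaw 11.994212263235607
yaw 10.956673602591032
yaw 10.114575585113153
hookL [523.6  85.9  84.6] 0.003848043634100406 0.004047459106174342
hookR [534.1  22.3  86.6] 0.2923889649473141 0.2977723267548278
roll1 [581.4 183.9  40.6] 0.408690969049142 0.4438991396232507
roll2 [481.5 172.8  41.7] 0.23490053443295322 0.264928997691506
led [476.3 -11.6  42.7] 0.22118251780692158 0.23054195204820907
padL [473.2  77.7  66.1] 0.4763300409604414 0.512857166029765
padR [484.1  11.1  64.9] 0.8846252122481029 0.9219216881980826
```

The two views agree to under 1 px, with pad height 65–66 (expected 66), pad spacing 65 (66) and lip length 130 (130). The pad midpoint is about (481,45) and the printer yaw about 11°. I'll move above the levers with the fingers set about 66 mm apart.

```bash
cat >> h.py <<'E'
YAW=np.radians(11.0); EX=np.array([np.cos(YAW),np.sin(YAW),0]); EY=np.array([-np.sin(YAW),np.cos(YAW),0])
ORG=np.array([481.,45.,0])+105*EX
W=lambda x,y,z: ORG+x*EX+y*EY+np.array([0,0,z])
ROT=[np.pi,0,YAW]
E
python3 - <<'E'
from h import *
np.set_printoptions(precision=2,suppress=True)
print(ORG)
for p in [(-107,0,110),(-107,0,50),(-107,0,230),(-60,0,170),(70,0,195),(0,0,250)]: print(p,solve_ik(W(*p),ROT))
bot.grip(0.61)
bot.move_ptp(W(-107,0,150),ROT)
bot.movel(W(-107,0,95),max_speed=80)
s=bot.get_state();print(s["t"],s["tcp_pos"],s["contact_force"],s["opening"])
for n in("scene","top"):
    i=imaging.capture(n)
    c=i[120:220,215:345] if n=="top" else i[110:230,195:355]
    cv2.imwrite(f"pics/{n}1.png",cv2.resize(c,None,fx=5,fy=5,interpolation=cv2.INTER_CUBIC))
E
```

```text
[584.07  65.03   0.  ]
(-107, 0, 110) [-0.06  0.33 -0.54  0.7   0.    2.89]
(-107, 0, 50) [-0.06  0.41 -0.6   0.55  0.    2.89]
(-107, 0, 230) [-0.06  0.2  -0.37  1.    0.    2.89]
(-60, 0, 170) [-0.04  0.34 -0.34  0.89  0.    2.91]
(70, 0, 195) [0.01 0.55 0.06 1.08 0.   2.96]
(0, 0, 250) [-0.01  0.39 -0.06  1.13  0.    2.93]
3.4917 [479.39  44.55  95.28] [ 0.26  1.28 -0.36] 0.6093499278435167
```

View pics/scene1.png

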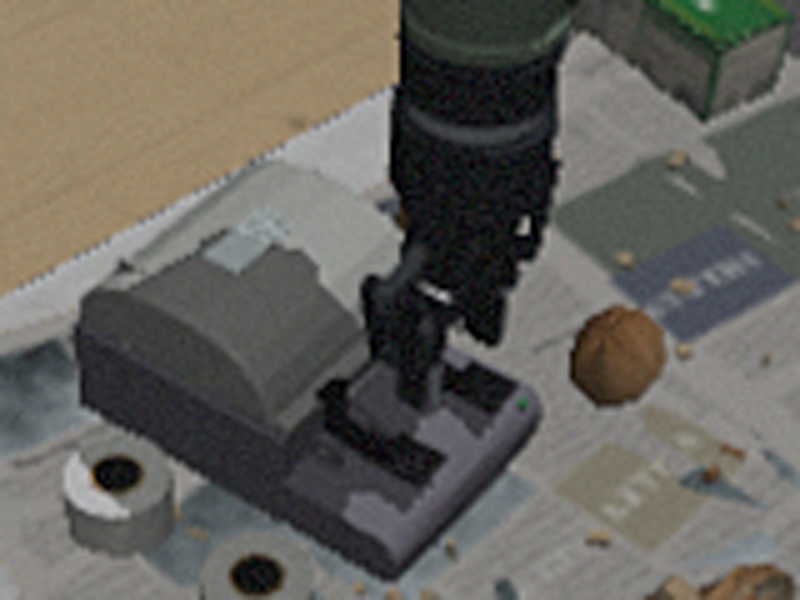

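View pics/top1.png

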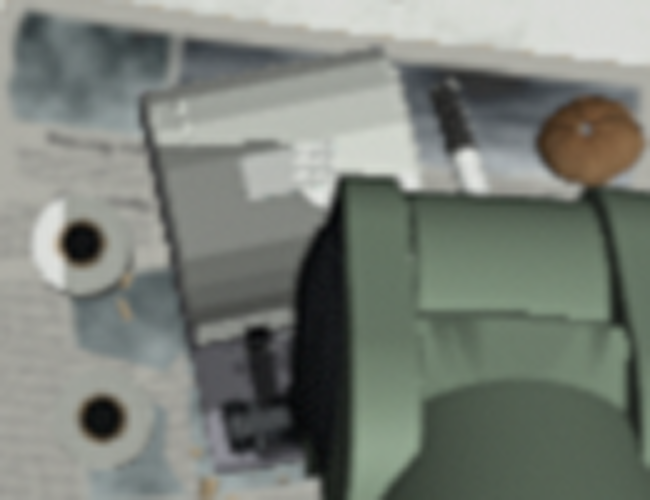

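The left fingertip shows at about (278.6,191) in the scene view. I'll compare that with the prediction.

Run:
```python
from h import *
np.set_printoptions(precision=1,suppress=True)
for h in (26,33,40): print(h,proj("scene",[W(-107,h,z) for z in (95,103)]).tolist(),proj("scene",[W(-107,-h,z) for z in (95,103)]).tolist())
print([(np.array(proj("scene",[W(-107,h,98)])[0])-[195,110])*5 for h in (40,33,26,-26,-33,-40)])
print([(np.array(proj("top",[W(-107,h,98)])[0])-[215,120])*5 for h in (47,40,33,26)])
```

```text
26 [[279.26255236851426, 191.82880171196462], [279.43154805993163, 189.60821735428362]] [[290.7581167622592, 180.3604696180883], [290.9887100523749, 178.13907445481178]]
33 [[277.6617045888559, 193.4258571796245], [277.8218007391531, 191.20570487467333]] [[292.25421101517395, 178.8679195223747], [292.4925228694856, 176.6467146432269]]
40 [[276.04770267441455, 195.0360356207141], [276.19874654698117, 192.816397921615]] [[293.7385632287325, 177.387083649833], [293.9844652375579, 175.16613487559997]]
[array([405.5, 421. ]), array([413.6, 413. ]), array([421.6, 405. ]), array([479.2, 347.7]), array([486.7, 340.2]), array([494.2, 332.8])]
[array([250.5, 429.4]), array([263.3, 426.7]), array([276.2, 423.9]), array([289. , 421.2])]
```

The fingertips are where predicted, about ±33 mm. Next I'll touch down and press.

Run:
```python
from h import *
np.set_printoptions(precision=2,suppress=True)
s=bot.get_state();p0=s["tcp_pos"]; f0=s["contact_force"]
hit=bot.movel(W(-107,0,52),max_speed=25,threshold=3)
s=bot.get_state();print(hit,s["t"],s["tcp_pos"],s["contact_force"],s["contact_force"]-f0)
z=s["tcp_pos"][2]
for k in range(1,6):
    h=bot.movel(W(-107,0,z-2*k),max_speed=25,threshold=20)
    s=bot.get_state();print(h,s["t"],s["tcp_pos"],s["contact_force"]-f0, s["wrist_torque"])
    if h or (s["contact_force"]-f0)[2]>13: break
i=imaging.capture("scene")[110:230,195:355]
cv2.imwrite("pics/s2.png",cv2.resize(i,None,fx=5,fy=5,interpolation=cv2.INTER_CUBIC))
```

```text
True 4.8 [478.58  44.55  61.61] [0.79 0.22 3.51] [1.6  0.8  2.89]
False 5.05 [478.23  44.49  59.64] [-1.6  -0.37  4.06] [-0.13  0.46  0.02]
False 5.3 [477.71  44.38  57.62] [-3.83 -0.53  6.05] [-0.17  0.73  0.03]
False 5.55 [477.34  44.31  55.62] [-3.62  0.55  8.42] [-0.23  0.97  0.03]
False 5.8 [477.03  44.27  53.61] [-4.53 -0.98  9.28] [-0.29  1.07  0.01]
False 6.05 [476.91  44.23  52.25] [-6.58 -0.84 15.99] [-0.28  1.58  0.08]
```

View pics/s2.png

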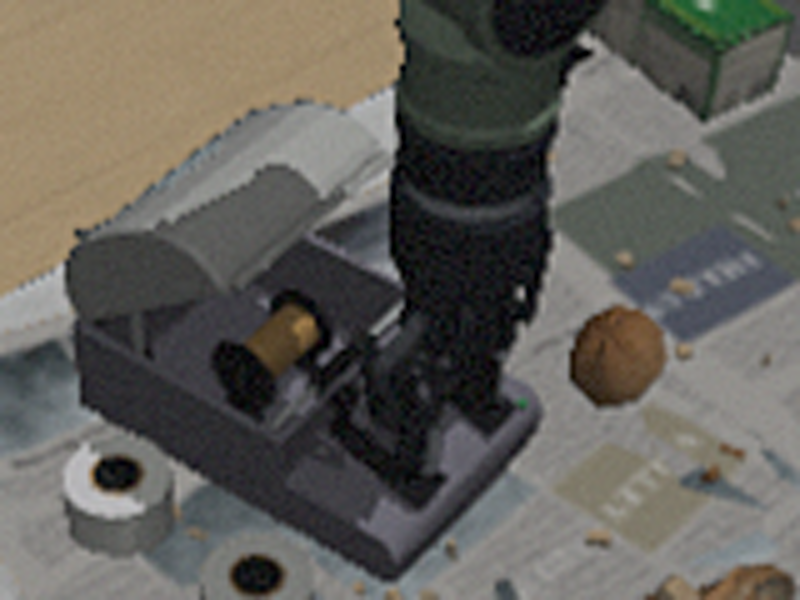

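The lid is already rising, and the force jump to 16 N suggests both levers are on their stops. I'll hold and check again.

Run:
```python
from h import *
np.set_printoptions(precision=2,suppress=True)
bot.dwell(2.0)
s=bot.get_state();print(s["t"],s["tcp_pos"],s["contact_force"],s["wrist_torque"])
i=imaging.capture("scene")[110:230,195:355]
cv2.imwrite("pics/s3.png",cv2.resize(i,None,fx=5,fy=5,interpolation=cv2.INTER_CUBIC))
```

```text
8.1 [476.92  44.22  52.27] [-7.32 -1.27 15.59] [-0.36  1.51 -0.01]
```

View pics/s3.png

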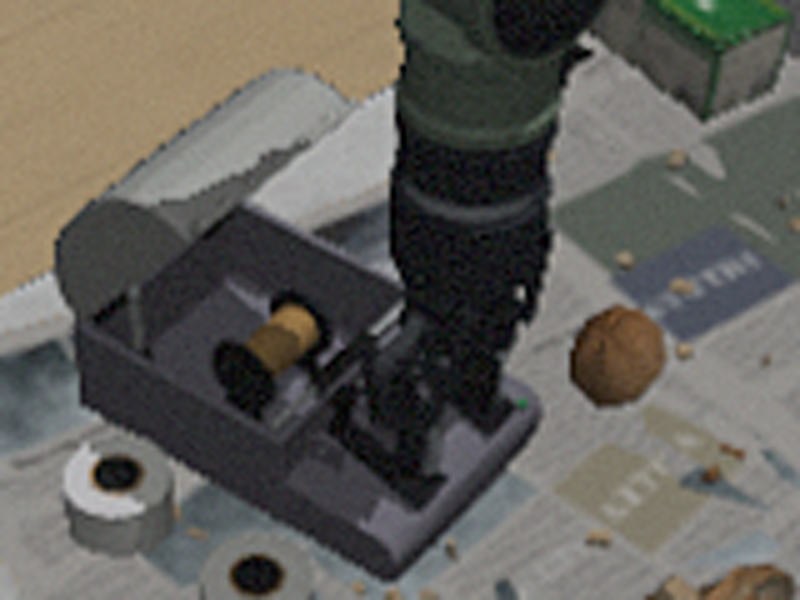

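The lid is now half open. I'll let go, rise straight up, and measure the lip.

Run:
```python
from h import *
np.set_printoptions(precision=2,suppress=True)
bot.dwell(0.3)
bot.movel(W(-107,0,85),max_speed=60)
bot.movel(W(-125,0,190),max_speed=120)
bot.dwell(0.3)
s=bot.get_state();print(s["t"],s["tcp_pos"],s["contact_force"])
for n in("scene","top"):
    i=imaging.capture(n); cv2.imwrite(f"pics/{n}4full.png",i)
    c=i[120:220,215:345] if n=="top" else i[90:210,195:355]
    cv2.imwrite(f"pics/{n}4.png",cv2.resize(c,None,fx=5,fy=5,interpolation=cv2.INTER_CUBIC))
for y in (65,0,-65): print([(proj("scene",[W(3,y,184)])[0]-[195,90])*5,(proj("top",[W(3,y,184)])[0]-[215,120])*5])
```

```text
10.5 [461.12  41.21 189.52] [-0.28 -0.04  0.38]
[array([197.1 , 326.27]), array([175.24, 209.39])]
[array([279.87, 259.13]), array([305.36, 182.62])]
[array([356.59, 196.9 ]), array([434.36, 156.08])]
```

View pics/scene4.png

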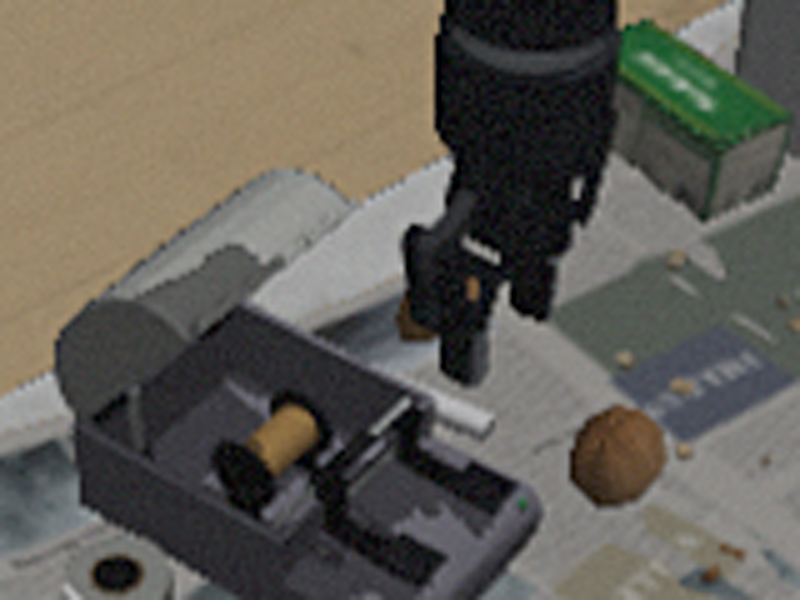

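View pics/top4.png

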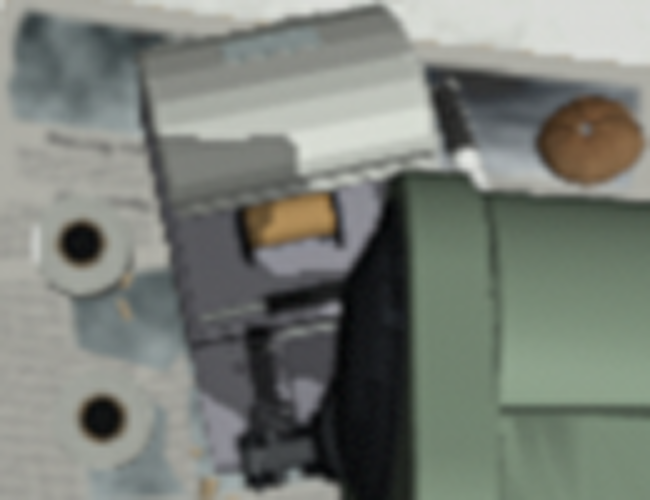

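The lip in the top crop runs (175,212)–(437,158), against (175,209)–(434,156) predicted, so the printer hasn't moved and the lid is at about 0.9. Next I'll shut the gripper and push the lip along its arc.

Run:
```python
from h import *
np.set_printoptions(precision=2,suppress=True)
bot.grip(0.0,20)
bot.movel(W(-60,0,168),max_speed=100)
bot.movel(W(-28,0,168),max_speed=50)
f0=bot.get_state()["contact_force"]
h=bot.movel(W(2,0,168),max_speed=25,threshold=2)
s=bot.get_state();print(h,s["t"],s["tcp_pos"],(s["tcp_pos"]-ORG)@EX,s["contact_force"]-f0)
for n in("scene","top"):
    i=imaging.capture(n)
    c=i[100:200,215:345] if n=="top" else i[80:200,185:345]
    cv2.imwrite(f"pics/{n}5.png",cv2.resize(c,None,fx=5,fy=5,interpolation=cv2.INTER_CUBIC))
```

```text
False 14.1167 [585.86  65.39 167.96] 1.8260302494655587 [ 1.02 -0.23 -1.39]
```

View pics/scene5.png

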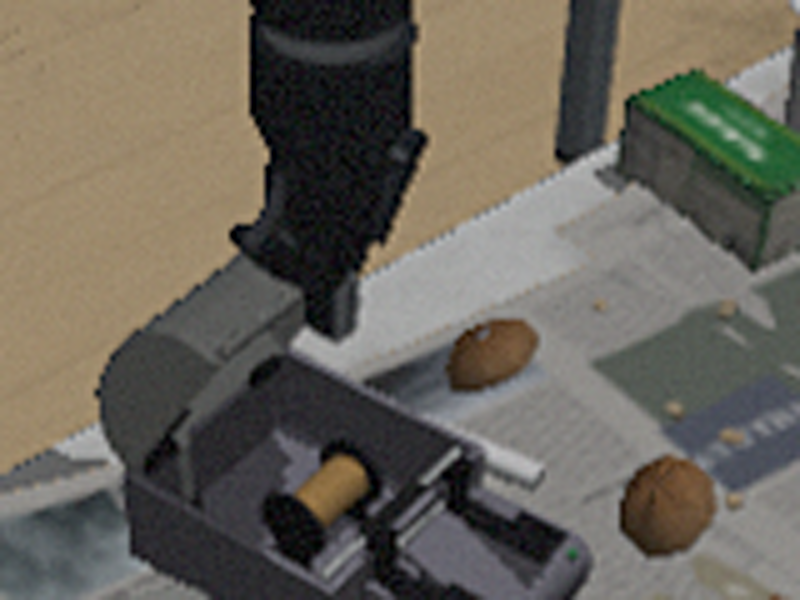

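The fingertip at crop (335,335) is under the lip's front edge, and the lid seems to have started moving. The force is about 1 N, under the 2 N threshold, which is expected for this lid. I'll continue along the arc.

Run:
```python
from h import *
np.set_printoptions(precision=2,suppress=True)
f0=bot.get_state()["contact_force"]
for x,z in [(15,176),(30,184),(45,191),(55,194)]:
    h=bot.movel(W(x,0,z),max_speed=30,threshold=8)
    s=bot.get_state();print(h,s["t"],(s["tcp_pos"]-ORG)@EX,s["tcp_pos"][2],s["contact_force"]-f0)
    if h: break
i=imaging.capture("scene")[80:200,185:345]
cv2.imwrite("pics/s6.png",cv2.resize(i,None,fx=5,fy=5,interpolation=cv2.INTER_CUBIC))
```

```text
False 14.875 14.964820656850437 175.92399254762378 [-0.32 -0.38  0.25]
False 15.5917 29.929117313003893 183.89100983377023 [ 0.41 -0.28 -0.44]
False 16.2917 44.89877163362639 190.87158849958746 [ 0.5  -0.15 -0.57]
False 16.7917 55.09545553393023 193.9286065453628 [ 0.47  0.44 -0.53]
```

View pics/s6.png

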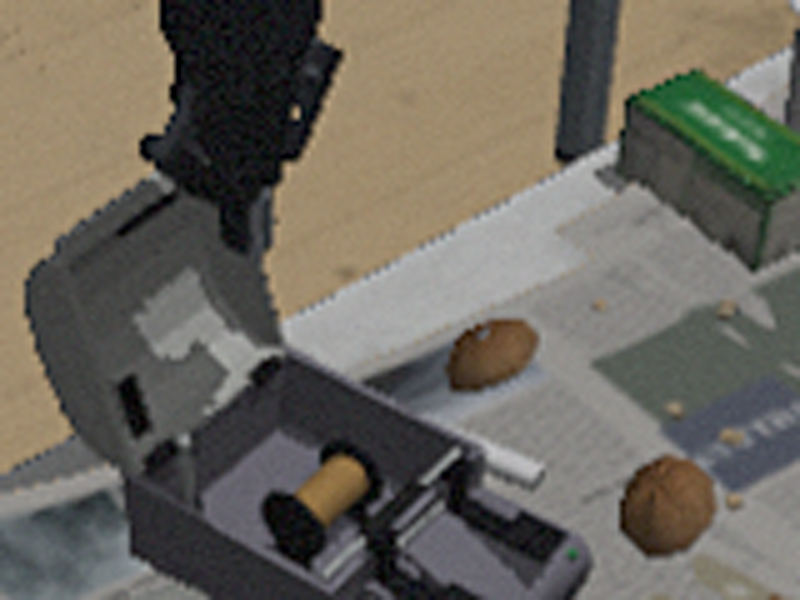

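The lid is nearly upright, with the finger at crop (245,230) still against it. I'll push a little further, then back off.

Run:
```python
from h import *
np.set_printoptions(precision=2,suppress=True)
for x,z in [(68,196),(80,196)]:
    h=bot.movel(W(x,0,z),max_speed=30,threshold=8); print(h)
bot.dwell(0.5)
def shot(k):
    i=imaging.capture("scene")[80:200,185:345]
    cv2.imwrite(f"pics/{k}.png",cv2.resize(i,None,fx=5,fy=5,interpolation=cv2.INTER_CUBIC))
shot("s7"); s=bot.get_state();print(s["t"],(s["tcp_pos"]-ORG)@EX,s["contact_force"])
```

```text
False
False
18.5333 79.9668718394293 [0.36 0.43 0.53]
```

View pics/s7.png

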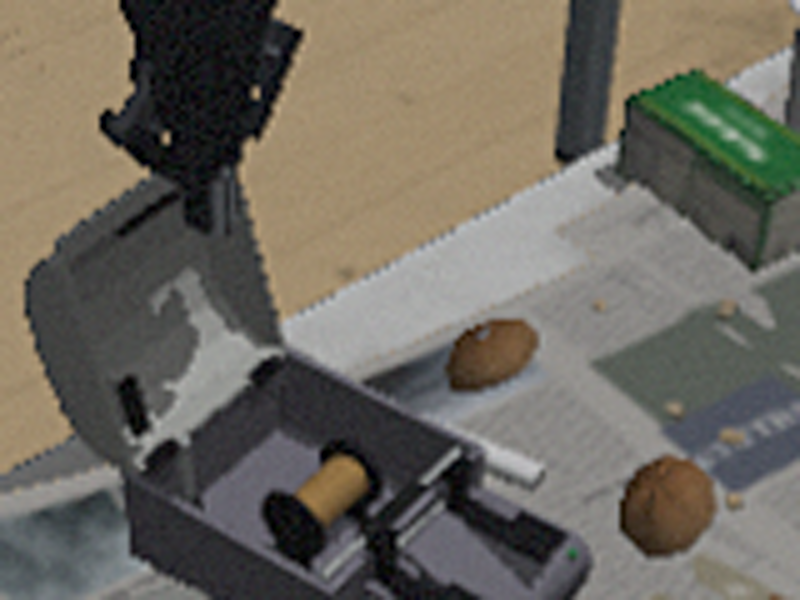

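The lid hasn't moved between the last two pictures although the finger advanced 25 mm, so it had already tipped onto its stop and the finger is clear of it. I'll withdraw and check.

Run:
```python
from h import *
np.set_printoptions(precision=2,suppress=True)
bot.movel(W(-20,0,230),max_speed=120)
bot.movel(W(-230,-60,280),max_speed=150)
bot.move_ptp([300,-380,280],ROT)
bot.dwell(0.5)
s=bot.get_state();print(s["t"],s["tcp_pos"],s["contact_force"])
for n in("scene","top"):
    i=imaging.capture(n);cv2.imwrite(f"pics/{n}8full.png",i)
    c=i[105:225,205:345] if n=="top" else i[80:230,185:345]
    for X in [(129,65,206),(129,-65,206),(-105,33,66),(-105,-33,66)]:
        print(n,X,(proj(n,[W(*X)])[0]-([205,105] if n=="top" else [185,80]))*(5 if n=="top" else 4))
    f=5 if n=="top" else 4
    cv2.imwrite(f"pics/{n}8.png",cv2.resize(c,None,fx=f,fy=f,interpolation=cv2.INTER_CUBIC))
```

```text
23.025 [ 300.16 -379.83  280.09] [ 0.38  0.28 -0.46]
scene (129, 65, 206) [ 41.08 193.25]
scene (129, -65, 206) [175.16 101.05]
scene (-105, 33, 66) [365.83 483.61]
scene (-105, -33, 66) [423.13 425.53]
top (129, 65, 206) [171.31  23.25]
top (129, -65, 206) [434.18 -28.48]
top (-105, 33, 66) [321.79 497.7 ]
top (-105, -33, 66) [438.43 472.8 ]
```

View pics/scene8.png

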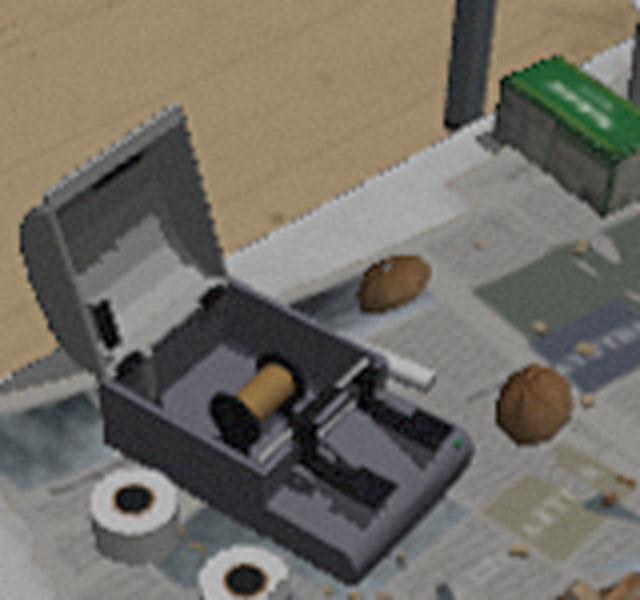

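View pics/top8.png

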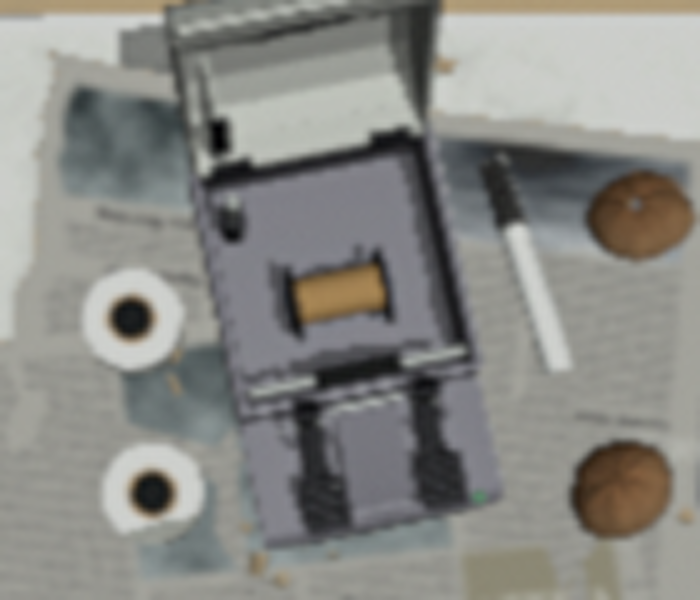

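The lip runs (43,200)–(178,107) in the scene crop, against (41,193)–(175,101) predicted for 1.85 rad. The pads are back at their unpressed positions, (322,500) and (440,475) in the top crop against (322,498) and (438,473). The rolls, marker and mushrooms show no change. I'll hand it in.

Run:
```python
from bench import bot
bot.sign_off(); print(bot.get_state()["t"])
```

```text
the job is handed in; nothing more can be done
the job is handed in; nothing more can be done
```

The printer is open and I handed the job in at about 23 s of the 54 s allowed. The sign-off gave no verdict, so the results below are my own checks.

**What I did:** I found the printer from the two camera views, at about (584, 65) mm with 11° yaw. I pressed both levers together, one under each fingertip (about 16 N in total at the stops), and held them until the lid had sprung half open. Then I let go and rose clear, shut the gripper and pushed the lip backward along its arc with about 1 N or less. The lid tipped onto its stop and the arm withdrew.

**Last checks:**
- **Lid:** the lip ends in the scene camera image were within about 2 px of where they should be at 1.85 rad.
- **Levers and printer:** both lever pads were back within about 0.5 px of their unpressed positions, so the printer stayed in place.
- **Things around it:** the rolls, marker and two brown mushrooms beside the printer looked unmoved in the pictures. I did not re-check the mug; the arm never went near it.
- **Arm:** it was clear of everything, with forces near zero.

**One mismatch:** the 2 N touch threshold on the lid never triggered, because the lid moves at less than that. I confirmed that step from the pictures instead. No other check failed.

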